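# Click the spare battery pack into its charging dock

### The arm

A 6-joint arm with a two-finger parallel gripper is mounted at the origin on the work surface. World frame = base frame: x ahead of the robot, y to its left, z up, the work surface at z = 0. Lengths are in m, angles in rad, forces in N, time in s.
With the tool pointing down it reaches from about 0.325 to 1 m from the base axis. Payload 5.1 kg.
Tool frame: the origin (TCP) lies midway between the tips of the shut fingers; the grasp point (between the pads) lies 19 mm behind it (pinch_z is the z of the grasp point in the tool frame, in m); z points along the fingers, y is the line along which they close (so a half turn about z gives the same grasp; the last joint's range is limited). The gripper opens to 85 mm and grips with 20 to 120 N. Pads are 22 mm wide; open, the fingers measure 114 mm over their backs; the gripper's body (76 mm by 85 mm) begins 54 mm behind the grasp point. The pads swing forward as they close: fully open they stand 13 mm farther back than shut.
Start: joints at [-1.246, 0.124, 1.65, -0, 1.367, -0.083], TCP at [0.258, -0.597, 0.231] pointing down, gripper open.
Joint ranges: [-2.61, 2.61], [-1.02, 2.33], [0.03, 2.71], [-1.35, 4.49], [0.32, 2.68], [-2.91, 2.91]. Speed limits (rad/s): [2.57, 2.57, 3.14, 3.14, 3.14, 3.14].

### API

Orientations are given as a unit quaternion [w, x, y, z].
In Python, from cell import * gives the robot as it stands. The module is installed in compiled form; this text tells all that it offers.
- The arm moves only by the tool servo_tool, never from a script. Its argument "plan" is a list of rows, each an object of numbers: "claw": the gripper's target within -1 to 1 (fully open at 1, half-way at 0, shut at -1); "dx", "dy", "dz": the shift along the tool's x, y, z in cm; "spin": the turn about the tool's z in degrees. In form: [{"claw": .., "dx": .., "dy": .., "dz": .., "spin": ..}, ...]. A call has 1 to 20 rows; each row is the pose to reach, as a shift and turn from the pose commanded when the call began, along the tool's axes at that moment; what a row does not reach only later rows make up. A row lasts 1/12 s, in which the tool goes at most 41.7 mm and 7.16 degrees, less where a joint would pass 70% of its speed; a pose out of reach is approached as far as the arm can. A call with a gripper value outside its range is refused whole. The fingers move at their own pace and stop on an object; the grip force is fixed at half the most. Time passes only in rows, so rows that repeat a pose let the fingers close. It gives the time, the measured TCP pose, the force, the opening and the grip force at its end, in the units of the state.
- state(): the state, without advancing time (a new reading comes with each control period).
- get_image(name): name is "scene" or "top"; returns a dict with "frame" (480x640x3 uint8, red, green, blue), "intrinsics" (3x3 intrinsics, pixels), "xyz" and "attitude" of the camera in the world. Camera axes: x right, y down, z forward; pixel columns grow to the right and rows downward; lengths in m; the calibration is good to about 2 mm. A picture is of the moment at which its call begins. There is no depth.
- close_job(): hands the job in; it is judged then, once.
The state is a dict: "time_s": time; "qpos": joint angles; "joint_vel": joint speeds; "tau": joint torques, N m; "tool_pos": TCP position; "eef_rot": TCP orientation; "ft_force": force on the tool from outside, world axes, zero at the start; "ft_torque": the same for the moment, N m; "grip_width": finger opening in m; "finger_force": force on a finger pad.
Only numpy, scipy, OpenCV 4.12 (cv2) and the standard library are available. Lean on these libraries where they do the work, as an engineer would, in place of code of your own. Each camera call takes 0.05 s, during which the arm holds its last target. There are 200 camera calls.

### The job

Put the spare battery pack of the tattoo pen on charge: pick it up, stand it upright in the socket of the charging dock with its notched side towards the sprung ball, and press it straight down until the ball clicks into the notch and the pack is fully home, then let go. The socket floats some millimetres sideways in its housing and may be set a little high or low, so feel for its mouth and its floor, and go gently: never bear hard on the dock (40 N is too much). Leave everything else on the desk where it is.

Things in the scene. Friction and masses are not known exactly. Their poses are not given: they have to be found in the camera images.
- pack_mid (a point): Centre, 50 mm above the foot, of the loose battery pack: upright block 36 (x) x 26 (y) x 100 mm, 150 g, black lower third, aluminium above. z up; +x out of the notched face. Notch right across that face, 11 mm high, 4 deep, centred 13.5 mm above the foot; foot edge below it bevelled 5 x 5 mm, other edges square. Grip across the 26 mm at or above the middle: the lowest 27 mm go in the socket.
- dock_mouth (a point): Centre of the charging dock's grey fixed housing (104 x 110 mm), at 45 mm above the desk, the nominal height of its white socket's rim; z up. The socket floats along the housing's y, standing up to 8 mm either side of this point (stops at 9; stays where left; 4 N slide it), and is set firmly up to 4 mm higher or lower: this reading shows neither. Along x its pocket is centred here.
- dock_floor (a point): Housing's centre at the nominal height of the pocket's floor, 18 mm above the desk (always 27 mm below the rim); axes as dock_mouth. Pocket open on top, 38 mm (x) by 28 mm (y) inside, square edges, walls 8 mm thick (15 mm on the ball's side). The pack goes in with its +x (notched) face to the housing's +x wall, where the ball is.
- ball (a joint): How far the sprung steel ball (12 mm) is pushed back, m: 0 = out (clicked: under 0.001), 0.0025 to 0.0045 with the pack's side riding on it. It sticks 4.5 mm out of the pocket's +x wall, 13.5 mm below the rim, mid-width. The pack meets it with its foot about 12 mm below the rim; passing takes 5 to 15 N, then it drops into the notch as the foot nears the floor.
- pigment: Small white pigment bottle, 24 mm across, 62 mm tall, upright; origin at its underside. Leave alone.
- phone: Black phone lying flat, 78 x 160 x 10 mm; origin at the centre of its underside. Leave alone.
- pen: Tattoo pen handpiece lying on the desk, 130 mm long along its x, 28 mm thick; origin under its middle. Leave alone.
- tape: Roll of paper tape lying flat, 72 mm across, 19 mm high; origin at the centre of its underside. Leave alone.
- cream: Glass jar of cream with a white lid, 60 mm across, 45 mm tall; origin at its underside. Leave alone.
- cartridges: White cardboard box of needle cartridges, 65 x 100 x 35 mm; origin at the centre of its underside. Leave alone.
Not all that is in view belongs to the job. Leave any orange or yellow look-alike of the part that bears pack_mid alone.

How it is judged:
On the way, in this order (a step that is already met when the one before it is completed fails the run):
1. the pack is lifted clear of the desk (height (world z) of pack_mid above 0.075 m), for 0.1 s.
2. the pack is in the socket, right way round, clicked home (z of pack_mid in the frame of dock_mouth between 0.0175 and 0.0285 m and x of pack_mid in the frame of dock_mouth between -0.004 and 0.004 m and y of pack_mid in the frame of dock_mouth between -0.011 and 0.011 m and angle between pack_mid's own z axis and vertical below 0.07 rad and value of joint ball below 0.0015 m), for 0.2 s.
At the end, for the whole second after the job is handed in: Pack still and upright (4 degrees) in the socket, let go: foot on the pocket's floor (centre 17.5 to 28.5 mm above dock_mouth), within 4 mm of the housing's centre along x and 11 mm along y, and the ball sprung out into the notch (pushed back less than 1.5 mm) (all of step 2 and linear speed of pack below 0.01 m/s); the robot touches nothing.
It fails at once if the dock is borne on with more than 40 N (contact force between dock and anything else above 40 N).
It fails at once if another thing on the desk is shifted by more than 30 mm (distance of any of pigment, phone, pen, tape, cream, cartridges from where it was at the start of the episode above 0.03 m).
It also fails if it takes over 58 s, if anything falls off the work surface, if the arm or the gripper's body presses on something with over 40 N, if the wrist force passes 120 N, or if a joint passes its speed limit or range.

## Working session

There is one attempt and no reset: what is moved stays moved. The work goes in short steps, Python scripts to look and compute and a tool call to move; the robot and the scene stay as the last step left them, time stands still between calls to the robot, and variables do not carry over. Pictures are saved under pics/ and viewed, at most 10 in all, crops included, and the job is handed in when it is done.

Besides the shell and the picture viewer there is one more tool, called after "Call:" as name([rows], argument=value, ...), one row to a line, values as JSON. servo_tool: Moves the arm, as the interface text tells. Its arguments: {"type":"object","properties":{"plan":{"type":"array"}},"required":["plan"]}

```bash
mkdir -p pics && python3 - <<'E'
from cell import *
import cv2,json
s=state();print(s)
for n in("scene","top"):
    d=get_image(n);cv2.imwrite(f"pics/{n}0.png",d["frame"][:,:,::-1]);print(n,d["intrinsics"],d["xyz"],d["attitude"])
E
```

```text
{'time_s': 0.0, 'qpos': array([-1.24561384e+00,  1.24530154e-01,  1.65165126e+00,  3.84247504e-05,
        1.36746376e+00, -8.25914460e-02]), 'joint_vel': array([-0.00094658, -0.00055988, -0.00047341, -0.00097872, -0.00130845,
       -0.00199343]), 'tau': array([ 5.02286421e-04, -4.23613322e+01, -3.65449655e+01,  2.72659344e-05,
        6.95856521e-03,  4.97950822e-06]), 'tool_pos': array([ 0.25756725, -0.59614807,  0.23005023]), 'eef_rot': array([-1.02099400e-03,  9.79287228e-01,  2.02473383e-01, -1.05501106e-04]), 'ft_force': array([-0.1187561 ,  1.21615858, -0.3982825 ]), 'ft_torque': array([ 0.00056794,  0.00812022, -0.02321995]), 'finger_force': 0.0, 'grip_width': 0.08537491778811764}
scene [[563.61547482   0.         318.62325243]
 [  0.         563.61547482 242.52196878]
 [  0.           0.           1.        ]] [ 1.36142842 -0.38850574  0.70948001] [-0.39763399  0.74995407  0.47100028 -0.24003089]
top [[577.08233299   0.         309.66044211]
 [  0.         577.08233299 242.61347747]
 [  0.           0.           1.        ]] [0.29279139 0.01482381 1.32992273] [-0.07409855  0.73895474 -0.66619636  0.06810074]
```

View pics/scene0.png

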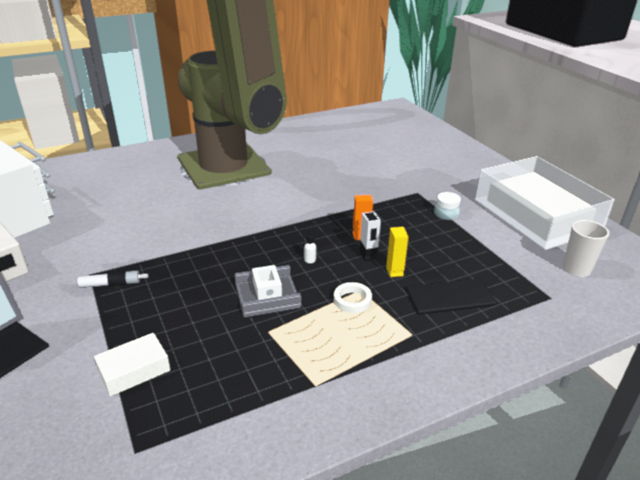

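View pics/top0.png

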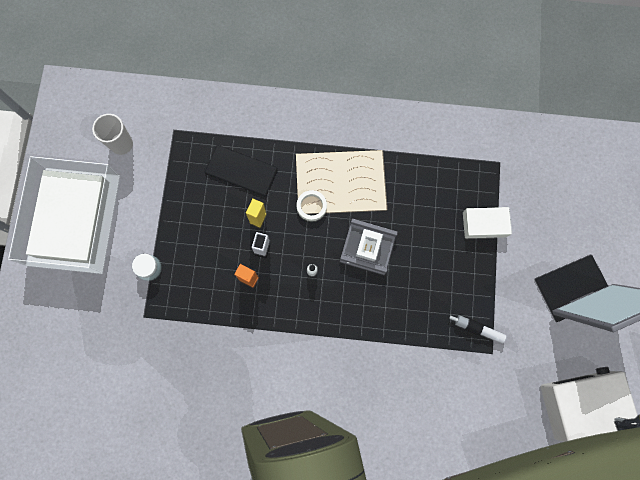

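The scene view shows three pack-like blocks: aluminium/black at scene (371,231) / top (260,243), orange at (363,215) / (246,275), and yellow at (398,252) / (256,212). The dock is at (267,287) / (369,246). By the description I choose the aluminium one, and I'll check it in a close crop.

```bash
python3 - <<'E'
import cv2,numpy as np
a=cv2.imread("pics/scene0.png");b=cv2.imread("pics/top0.png")
c=lambda i,x,y,w,h:cv2.resize(i[y:y+h,x:x+w],(400,300),interpolation=cv2.INTER_CUBIC)
cv2.imwrite("pics/crop1.png",np.vstack([np.hstack([c(a,330,185,100,75),c(a,225,250,88,66)]),np.hstack([c(b,225,220,72,54),c(b,330,212,80,60)])]))
E
```

```text
(no output)
```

View pics/crop1.png

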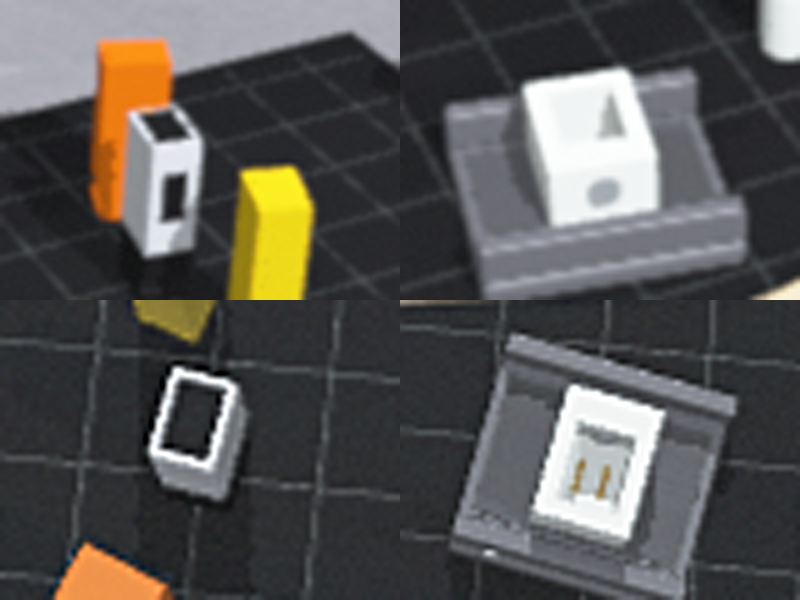

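The aluminium-and-black pack is confirmed by its black foot. The dock's ball is seen on the wall facing the scene camera, which is the thick wall at the top of the top view. Next I'll measure and enhance the black foot to find the notch.

```bash
cat > h.py <<'E'
import numpy as np,cv2
from scipy.spatial.transform import Rotation as R
def rot(q): return R.from_quat([q[1],q[2],q[3],q[0]]).as_matrix()
def ray(d,uv,z):
    v=rot(d["attitude"])@np.linalg.inv(d["intrinsics"])@np.array([uv[0],uv[1],1.]);c=np.array(d["xyz"])
    return c+v*(z-c[2])/v[2]
def proj(d,p):
    q=d["intrinsics"]@(rot(d["attitude"]).T@(np.array(p)-d["xyz"]));return q[:2]/q[2]
E
python3 - <<'E'
from cell import *
from h import *
t=get_image("top");s=get_image("scene");T=t["frame"];S=s["frame"]
# pack top face: white rim region + dark interior
hsv=cv2.cvtColor(T,cv2.COLOR_RGB2HSV)
def big(m,x0,y0,x1,y1):
    k=np.zeros(m.shape,np.uint8);k[y0:y1,x0:x1]=m[y0:y1,x0:x1]
    return max(cv2.findContours(k,cv2.RETR_EXTERNAL,cv2.CHAIN_APPROX_NONE)[0],key=cv2.contourArea)
g=cv2.cvtColor(T,cv2.COLOR_RGB2GRAY)
for nm,th,box,z in(("packtop",215,(245,230,275,258),.1),("packall",120,(245,230,275,258),.1),("socket",200,(350,225,390,265),.045),):
    c=big((g>th).astype(np.uint8),*box);r=cv2.minAreaRect(c)
    P=np.array([ray(t,p,z)[:2] for p in cv2.boxPoints(r)])
    print(nm,r,P.round(4).tolist(),P.mean(0).round(4),[np.linalg.norm(P[i]-P[i-1]).round(4) for i in range(4)])
m=((hsv[...,1]<70)&(g>55)&(g<190)).astype(np.uint8)
c=big((g>70).astype(np.uint8),335,215,402,280);r=cv2.minAreaRect(c)
P=np.array([ray(t,p,.02)[:2] for p in cv2.boxPoints(r)]);print("housing",r,P.round(4).tolist(),P.mean(0),[np.linalg.norm(P[i]-P[i-1]).round(4) for i in range(4)])
def e(i,x,y,w,h,k):
    q=np.clip(i[y:y+h,x:x+w,::-1].astype(float)*k,0,255).astype(np.uint8);return cv2.resize(q,(400,300),interpolation=cv2.INTER_CUBIC)
cv2.imwrite("pics/crop2.png",np.vstack([np.hstack([e(S,345,222,56,42,4),e(S,345,222,56,42,9)]),np.hstack([e(T,232,226,56,42,1),e(T,232,226,56,42,5)])]))
E
```

```text
packtop ((259.2735900878906, 240.79244995117188), (11.400925636291504, 16.20854377746582), 15.945395469665527) [[0.5203, 0.1629], [0.5557, 0.1575], [0.5513, 0.1328], [0.5159, 0.1384]] [0.5358 0.1479] [np.float64(0.0249), np.float64(0.0358), np.float64(0.025), np.float64(0.0358)]
packall ((260.0094299316406, 243.21697998046875), (14.97230052947998, 20.46672248840332), 15.945395469665527) [[0.5112, 0.1652], [0.5559, 0.1584], [0.55, 0.126], [0.5055, 0.133]] [0.5307 0.1456] [np.float64(0.0326), np.float64(0.0452), np.float64(0.0329), np.float64(0.0451)]
socket ((369.2264099121094, 243.70755004882812), (19.505197525024414, 26.235864639282227), 15.945395469665527) [[0.5398, -0.0681], [0.5999, -0.0794], [0.5919, -0.123], [0.532, -0.1113]] [ 0.5659 -0.0954] [np.float64(0.0439), np.float64(0.0611), np.float64(0.0443), np.float64(0.061)]
housing ((368.7382507324219, 243.94114685058594), (49.902435302734375, 52.39023971557617), 12.680383682250977) [[0.5163, -0.0316], [0.6398, -0.0471], [0.6253, -0.1624], [0.5025, -0.1449]] [ 0.57096645 -0.09646993] [np.float64(0.1142), np.float64(0.1245), np.float64(0.1162), np.float64(0.124)]
```

View pics/crop2.png

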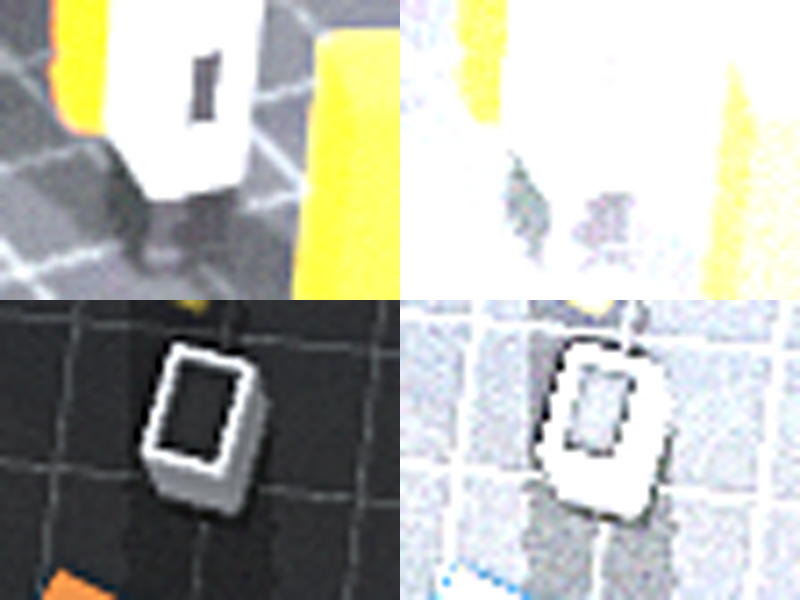

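The pack's rim centre is about (0.536, 0.148) and measures 36x25 mm. The socket measures 61x44 mm, as stated. The face with the window points towards the scene camera. Next I'll sample the black foot of that face for the notch.

```bash
python3 - <<'E'
from cell import *
from h import *
s=get_image("scene");S=s["frame"];g=S.astype(np.float32).mean(2)
c=np.array([.536,.148]);a=-.165;X=np.array([np.cos(a),np.sin(a)]);Y=np.array([-X[1],X[0]])
def samp(p):
    u,v=proj(s,p);return cv2.getRectSubPix(g,(1,1),(float(u),float(v)))[0,0]
for nm,O,D,h in(("+x face",c+.018*X,Y,.013),("-y face",c-.013*Y,X,.018)):
    print(nm)
    for z in np.arange(0,.045,.003):
        print(round(z,3),[int(samp([*(O+D*t*h),z])) for t in(-.9,-.6,-.3,0,.3,.6,.9)])
u,v=proj(s,[*(c+.018*X),.02]);x,y=int(u)-16,int(v)-12
q=np.clip((S[y:y+24,x:x+32,::-1].astype(float)-5)*3.5,0,255).astype(np.uint8)
print(x,y,[proj(s,[*(c+.018*X+k*.013*Y),z]).round(1) for k in(-1,1) for z in(0,.033)])
cv2.imwrite("pics/crop3.png",cv2.resize(q,(768,576),interpolation=cv2.INTER_NEAREST))
E
```

```text
+x face
0.0 [41, 40, 38, 32, 33, 37, 30]
0.003 [37, 36, 31, 29, 34, 31, 30]
0.006 [33, 32, 28, 28, 29, 26, 26]
0.009 [37, 38, 29, 27, 25, 26, 29]
0.012 [42, 42, 30, 25, 24, 27, 29]
0.015 [34, 31, 25, 24, 22, 25, 28]
0.018 [33, 28, 24, 23, 24, 24, 28]
0.021 [31, 29, 26, 24, 23, 24, 28]
0.024 [32, 32, 25, 23, 23, 24, 34]
0.027 [32, 32, 27, 22, 22, 23, 32]
0.03 [33, 32, 30, 23, 22, 26, 35]
0.033 [82, 84, 81, 65, 54, 55, 50]
0.036 [177, 178, 181, 135, 116, 119, 84]
0.039 [224, 228, 220, 161, 153, 153, 97]
0.042 [228, 230, 219, 170, 157, 154, 93]
-y face
0.0 [23, 25, 29, 24, 28, 32, 40]
0.003 [23, 21, 23, 22, 26, 28, 35]
0.006 [21, 21, 21, 21, 24, 34, 31]
0.009 [22, 21, 20, 21, 23, 33, 39]
0.012 [23, 20, 22, 22, 20, 29, 42]
0.015 [23, 20, 20, 21, 21, 26, 34]
0.018 [21, 20, 19, 20, 21, 24, 30]
0.021 [22, 20, 19, 20, 21, 24, 30]
0.024 [26, 23, 28, 23, 27, 24, 29]
0.027 [45, 44, 46, 50, 53, 40, 29]
0.03 [83, 80, 78, 82, 88, 97, 39]
0.033 [118, 116, 117, 112, 120, 146, 112]
0.036 [137, 136, 136, 135, 138, 163, 186]
0.039 [142, 143, 141, 141, 145, 169, 209]
0.042 [143, 143, 142, 142, 145, 172, 212]
356 241 [array([365.8, 261.9]), array([366.8, 249.2]), array([377.3, 260. ]), array([378.5, 247.3])]
```

View pics/crop3.png

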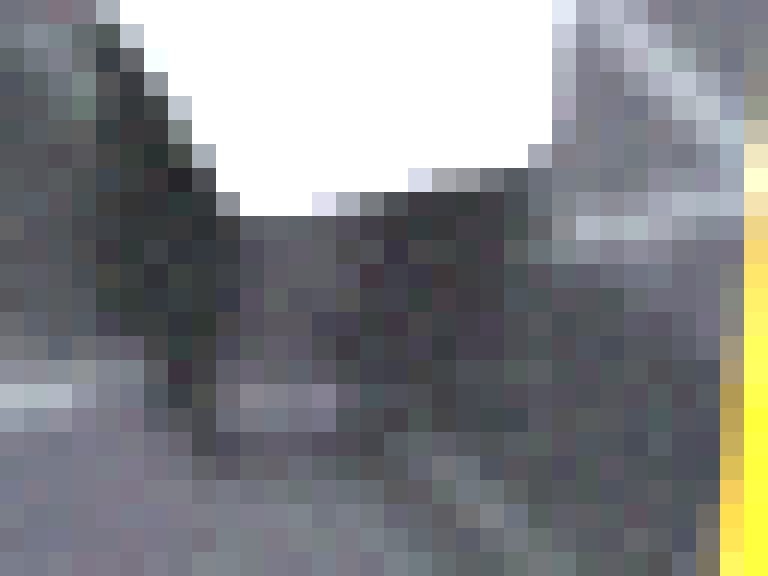

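In the lit part of the black foot a bright ledge shows at row 257 (z about 9–12 mm) with a dark bevel below it. That is the notch's lower ledge, so the notched face looks to world +x, as the ball's wall does. Next comes the dock's heading and centre.

```bash
python3 - <<'E'
from cell import *
from h import *
t=get_image("top");g=cv2.GaussianBlur(cv2.cvtColor(t["frame"],cv2.COLOR_RGB2GRAY),(0,0),.6)
m=np.zeros_like(g);m[212:282,330:408]=(g>62)[212:282,330:408]
m=cv2.morphologyEx(cv2.morphologyEx(m,cv2.MORPH_CLOSE,np.ones((5,5))),cv2.MORPH_OPEN,np.ones((9,9)))
c=max(cv2.findContours(m,0,1)[0],key=cv2.contourArea);r=cv2.minAreaRect(c)
for z in(.01,.03):
    P=np.array([ray(t,p,z)[:2] for p in cv2.boxPoints(r)]);e=P[1]-P[0]
    print(r,P.round(4).tolist(),P.mean(0),[np.linalg.norm(P[i]-P[i-1]).round(4) for i in range(4)],np.degrees(np.arctan2(e[1],e[0])))
# crude heading of edges from sub-pixel lines: socket rim and pack rim
for nm,th,b,z in(("socket",200,(350,225,390,265),.045),("pack",205,(245,230,275,258),.1)):
    k=np.zeros_like(g);x0,y0,x1,y1=b;k[y0:y1,x0:x1]=(g>th)[y0:y1,x0:x1]
    c=max(cv2.findContours(k,0,1)[0],key=cv2.contourArea)
    M=cv2.moments(cv2.convexHull(c));ctr=(M["m10"]/M["m00"],M["m01"]/M["m00"])
    an=.5*np.arctan2(2*M["mu11"],M["mu20"]-M["mu02"]);d=np.array([np.cos(an),np.sin(an)])
    A=ray(t,ctr,z);B=ray(t,ctr-np.sign(d[1])*d*10,z)
    print(nm,ctr,A.round(4),np.degrees(np.arctan2(*(B-A)[1::-1])))
# same via edge lines for housing contour sides
E
```

```text
((368.2940979003906, 244.67649841308594), (49.89400100708008, 51.08711624145508), 12.52880859375) [[0.5175, -0.0314], [0.6388, -0.0463], [0.6246, -0.1625], [0.5039, -0.1456]] [ 0.57120989 -0.09642954] [np.float64(0.115), np.float64(0.1222), np.float64(0.1171), np.float64(0.1218)] -7.0010437610180105
((368.2940979003906, 244.67649841308594), (49.89400100708008, 51.08711624145508), 12.52880859375) [[0.5141, -0.0307], [0.6336, -0.0454], [0.6195, -0.1598], [0.5007, -0.1432]] [ 0.56699118 -0.09474379] [np.float64(0.1133), np.float64(0.1204), np.float64(0.1153), np.float64(0.12)] -7.001043761018009
socket (369.15497661990645, 243.77922511690045) [ 0.5656 -0.0953  0.045 ] -10.339568428176909
pack (256.3333333333333, 233.33333333333331) [0.5516 0.1563 0.1   ] -37.83789324651663
```

Call:
servo_tool([
  {"claw":1,"dx":55.1,"dy":-57.3,"dz":0,"spin":33.8},
  {"claw":1,"dx":55.1,"dy":-57.3,"dz":0,"spin":33.8},
  {"claw":1,"dx":55.1,"dy":-57.3,"dz":0,"spin":33.8},
  {"claw":1,"dx":55.1,"dy":-57.3,"dz":0,"spin":33.8},
  {"claw":1,"dx":55.1,"dy":-57.3,"dz":0,"spin":33.8},
  {"claw":1,"dx":55.1,"dy":-57.3,"dz":0,"spin":33.8},
  {"claw":1,"dx":55.1,"dy":-57.3,"dz":0,"spin":33.8},
  {"claw":1,"dx":55.1,"dy":-57.3,"dz":0,"spin":33.8},
  {"claw":1,"dx":55.1,"dy":-57.3,"dz":0,"spin":33.8},
  {"claw":1,"dx":55.1,"dy":-57.3,"dz":0,"spin":33.8},
  {"claw":1,"dx":55.1,"dy":-57.3,"dz":0,"spin":33.8},
  {"claw":1,"dx":55.1,"dy":-57.3,"dz":0,"spin":33.8},
  {"claw":1,"dx":55.1,"dy":-57.3,"dz":0,"spin":33.8},
  {"claw":1,"dx":55.1,"dy":-57.3,"dz":0,"spin":33.8},
  {"claw":1,"dx":55.1,"dy":-57.3,"dz":0,"spin":33.8},
  {"claw":1,"dx":55.1,"dy":-57.3,"dz":0,"spin":33.8},
  {"claw":1,"dx":55.1,"dy":-57.3,"dz":0,"spin":33.8},
  {"claw":1,"dx":55.1,"dy":-57.3,"dz":0,"spin":33.8},
  {"claw":1,"dx":55.1,"dy":-57.3,"dz":0,"spin":33.8},
  {"claw":1,"dx":55.1,"dy":-57.3,"dz":0,"spin":33.8},
])

```text
time_s: 1.97
tool_pos: [0.5373, 0.1532, 0.2312]
eef_rot: [-0.001, 0.996, -0.088, 0.0]
ft_force: [-1.7, -1.2, 0.7]
grip_width: 0.0855
finger_force: 0.0
```

Call:
servo_tool([
  {"claw":1,"dx":0,"dy":0,"dz":0,"spin":0},
  {"claw":1,"dx":0,"dy":0,"dz":0,"spin":0},
  {"claw":1,"dx":0,"dy":0,"dz":0,"spin":0},
])

```text
time_s: 2.22
tool_pos: [0.536, 0.1469, 0.2312]
eef_rot: [0.0, 0.996, -0.091, -0.0]
ft_force: [-0.0, -0.1, -0.5]
grip_width: 0.0855
finger_force: 0.0
```

```bash
python3 - <<'E'
from cell import *
from h import *
s=state();M=rot(s["eef_rot"]);print(s["tool_pos"],np.degrees(np.arctan2(M[1,0],M[0,0])),s["ft_force"])
for P in([.536,.148],):print("pack",(M.T@(np.array([*P,.053])-s["tool_pos"])*100).round(2))
E
```

```text
[0.53603665 0.14687804 0.23120489] -10.493545609045626 [-0.00367349 -0.09412986 -0.46891192]
pack [-0.02 -0.12 17.82]
```

Call:
servo_tool([
  {"claw":1,"dx":0,"dy":-0.1,"dz":3,"spin":0},
  {"claw":1,"dx":0,"dy":-0.1,"dz":6,"spin":0},
  {"claw":1,"dx":0,"dy":-0.1,"dz":9,"spin":0},
  {"claw":1,"dx":0,"dy":-0.1,"dz":12,"spin":0},
  {"claw":1,"dx":0,"dy":-0.1,"dz":15,"spin":0},
  {"claw":1,"dx":0,"dy":-0.1,"dz":17,"spin":0},
  {"claw":1,"dx":0,"dy":-0.1,"dz":17.8,"spin":0},
  {"claw":1,"dx":0,"dy":-0.1,"dz":17.8,"spin":0},
  {"claw":1,"dx":0,"dy":-0.1,"dz":17.8,"spin":0},
])

```text
time_s: 2.97
tool_pos: [0.537, 0.148, 0.0542]
eef_rot: [-0.0, 0.996, -0.092, 0.0]
ft_force: [0.6, 0.5, 0.4]
grip_width: 0.0855
finger_force: 0.0
```

Call:
servo_tool([
  {"claw":0,"dx":0,"dy":0,"dz":0,"spin":0},
  {"claw":0,"dx":0,"dy":0,"dz":0,"spin":0},
  {"claw":0,"dx":0,"dy":0,"dz":0,"spin":0},
  {"claw":-0.2,"dx":0,"dy":0,"dz":0,"spin":0},
  {"claw":-0.4,"dx":0,"dy":0,"dz":0,"spin":0},
  {"claw":-1,"dx":0,"dy":0,"dz":0,"spin":0},
  {"claw":-1,"dx":0,"dy":0,"dz":0,"spin":0},
  {"claw":-1,"dx":0,"dy":0,"dz":0,"spin":0},
  {"claw":-1,"dx":0,"dy":0,"dz":0,"spin":0},
  {"claw":-1,"dx":0,"dy":0,"dz":0,"spin":0},
])

```text
time_s: 3.8
tool_pos: [0.5372, 0.149, 0.0541]
eef_rot: [-0.0, 0.996, -0.091, 0.001]
ft_force: [-0.1, -0.2, 4.9]
grip_width: 0.0251
finger_force: 59.4
```

Call:
servo_tool([
  {"claw":-1,"dx":0,"dy":0,"dz":-1,"spin":0},
  {"claw":-1,"dx":0,"dy":0,"dz":-3,"spin":0},
  {"claw":-1,"dx":0,"dy":0,"dz":-6,"spin":0},
  {"claw":-1,"dx":0,"dy":0,"dz":-9,"spin":0},
  {"claw":-1,"dx":0,"dy":0,"dz":-10,"spin":0},
  {"claw":-1,"dx":0,"dy":0,"dz":-10,"spin":0},
  {"claw":-1,"dx":0,"dy":0,"dz":-10,"spin":0},
])

```text
time_s: 4.38
tool_pos: [0.536, 0.1487, 0.1526]
eef_rot: [0.0, 0.996, -0.091, -0.0]
ft_force: [-0.4, 0.3, -1.5]
grip_width: 0.0257
finger_force: 59.0
```

```bash
python3 - <<'E'
from cell import *
from h import *
s=state();M=rot(s["eef_rot"]);print(s["tool_pos"],np.degrees(np.arctan2(M[1,0],M[0,0])),s["ft_force"])
X=np.array([np.cos(np.radians(-10.4)),np.sin(np.radians(-10.4))]);Y=np.array([-X[1],X[0]])
pc=np.array([.5656,-.0953])-.0035*X; tcp=s["tool_pos"]
off=0
for nm,P in(("centre",pc),("+y side 45mm",pc+.045*Y)):print(nm,P,(M.T@(np.array([*P,tcp[2]])-tcp)*100).round(2))
E
```

```text
[0.53600437 0.14874129 0.15257329] -10.432653130577403 [-0.36907422  0.25428237 -1.52940177]
centre [ 0.5621575  -0.09466818] [ 6.98 23.46  0.  ]
+y side 45mm [ 0.57028086 -0.05040747] [ 6.98 18.96 -0.  ]
```

Call:
servo_tool([
  {"claw":-1,"dx":1,"dy":3,"dz":0,"spin":0},
  {"claw":-1,"dx":2,"dy":6,"dz":0,"spin":0},
  {"claw":-1,"dx":3.5,"dy":9.5,"dz":0,"spin":0},
  {"claw":-1,"dx":5,"dy":13,"dz":0,"spin":0},
  {"claw":-1,"dx":6,"dy":16,"dz":0,"spin":0},
  {"claw":-1,"dx":6.8,"dy":18,"dz":0,"spin":0},
  {"claw":-1,"dx":7,"dy":18.7,"dz":0,"spin":0},
  {"claw":-1,"dx":7,"dy":18.7,"dz":2,"spin":0},
  {"claw":-1,"dx":7,"dy":18.7,"dz":4,"spin":0},
  {"claw":-1,"dx":7,"dy":18.7,"dz":4,"spin":0},
  {"claw":-1,"dx":7,"dy":18.7,"dz":4,"spin":0},
])

```text
time_s: 5.3
tool_pos: [0.569, -0.0468, 0.1099]
eef_rot: [-0.0, 0.996, -0.091, -0.003]
ft_force: [1.3, 0.3, -0.7]
grip_width: 0.0251
finger_force: 59.6
```

```bash
python3 - <<'E'
from cell import *
from h import *
for n in("scene","top"):
    d=get_image(n);cv2.imwrite(f"pics/{n}1.png",d["frame"][:,:,::-1])
a=cv2.imread("pics/scene1.png");b=cv2.imread("pics/top1.png")
c=lambda i,x,y,w,h:cv2.resize(i[y:y+h,x:x+w],(400,500),interpolation=cv2.INTER_CUBIC)
cv2.imwrite("pics/crop4.png",np.hstack([c(a,228,200,88,110),c(b,330,200,72,90)]))
s=state();print(s["tool_pos"],s["ft_force"])
E
```

```text
[ 0.5713482  -0.04718877  0.11320877] [ 0.91867261 -0.48612436 -1.1460385 ]
```

View pics/crop4.png

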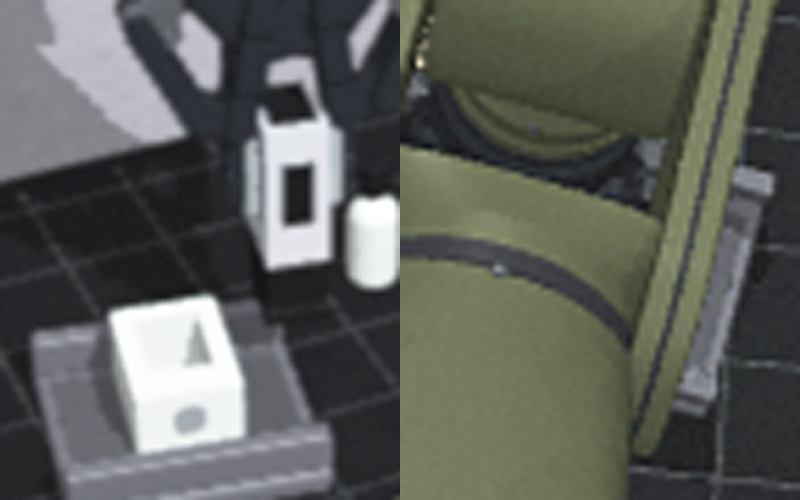

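The scene crop shows the pack held with its window (notch) face toward the camera, as the ball's wall is, and standing at the dock's +y side. The top view is hidden by the arm. I'll lower it beside the socket and feel sideways for its wall.

Call:
servo_tool([
  {"claw":-1,"dx":0,"dy":0,"dz":1,"spin":0},
  {"claw":-1,"dx":0,"dy":0,"dz":2,"spin":0},
  {"claw":-1,"dx":0,"dy":0,"dz":2.5,"spin":0},
  {"claw":-1,"dx":0,"dy":0,"dz":2.5,"spin":0},
  {"claw":-1,"dx":0,"dy":0,"dz":2.5,"spin":0},
  {"claw":-1,"dx":0,"dy":0,"dz":2.5,"spin":0},
])

```text
time_s: 5.9
tool_pos: [0.5716, -0.0478, 0.0885]
eef_rot: [0.0, 0.996, -0.091, 0.0]
ft_force: [0.6, -0.7, -1.3]
grip_width: 0.0257
finger_force: 59.6
```

Call:
servo_tool([
  {"claw":-1,"dx":0,"dy":0.2,"dz":0,"spin":0},
  {"claw":-1,"dx":0,"dy":0.4,"dz":0,"spin":0},
  {"claw":-1,"dx":0,"dy":0.6,"dz":0,"spin":0},
  {"claw":-1,"dx":0,"dy":0.8,"dz":0,"spin":0},
  {"claw":-1,"dx":0,"dy":0.8,"dz":0,"spin":0},
  {"claw":-1,"dx":0,"dy":0.8,"dz":0,"spin":0},
  {"claw":-1,"dx":0,"dy":0.8,"dz":0,"spin":0},
])

```text
time_s: 6.48
tool_pos: [0.57, -0.0557, 0.0883]
eef_rot: [-0.0, 0.996, -0.091, -0.0]
ft_force: [-0.5, -0.1, -1.4]
grip_width: 0.0253
finger_force: 59.6
```

Call:
servo_tool([
  {"claw":-1,"dx":0,"dy":0.1,"dz":0,"spin":0},
  {"claw":-1,"dx":0,"dy":0.2,"dz":0,"spin":0},
  {"claw":-1,"dx":0,"dy":0.3,"dz":0,"spin":0},
  {"claw":-1,"dx":0,"dy":0.3,"dz":0,"spin":0},
  {"claw":-1,"dx":0,"dy":0.3,"dz":0,"spin":0},
])

```text
time_s: 6.9
tool_pos: [0.5695, -0.0586, 0.0883]
eef_rot: [-0.0, 0.996, -0.091, -0.0]
ft_force: [-0.0, 0.1, -1.6]
grip_width: 0.0252
finger_force: 59.6
```

Call:
servo_tool([
  {"claw":-1,"dx":0,"dy":0.1,"dz":0,"spin":0},
  {"claw":-1,"dx":0,"dy":0.2,"dz":0,"spin":0},
  {"claw":-1,"dx":0,"dy":0.2,"dz":0,"spin":0},
  {"claw":-1,"dx":0,"dy":0.2,"dz":0,"spin":0},
])

```text
time_s: 7.23
tool_pos: [0.5691, -0.0606, 0.0884]
eef_rot: [-0.0, 0.996, -0.091, 0.0]
ft_force: [-0.0, -1.2, -2.4]
grip_width: 0.0252
finger_force: 59.6
```

Call:
servo_tool([
  {"claw":-1,"dx":0,"dy":0.1,"dz":0,"spin":0},
  {"claw":-1,"dx":0,"dy":0.1,"dz":0,"spin":0},
  {"claw":-1,"dx":0,"dy":0.1,"dz":0,"spin":0},
])

```text
time_s: 7.48
tool_pos: [0.5689, -0.0616, 0.0883]
eef_rot: [-0.0, 0.996, -0.091, -0.0]
ft_force: [-0.0, -0.3, -1.2]
grip_width: 0.0254
finger_force: 59.6
```

Call:
servo_tool([
  {"claw":-1,"dx":0,"dy":0.1,"dz":0,"spin":0},
  {"claw":-1,"dx":0,"dy":0.1,"dz":0,"spin":0},
  {"claw":-1,"dx":0,"dy":0.1,"dz":0,"spin":0},
])

```text
time_s: 7.73
tool_pos: [0.5688, -0.0626, 0.0883]
eef_rot: [-0.0, 0.996, -0.091, 0.0]
ft_force: [0.1, 0.2, -1.5]
grip_width: 0.0255
finger_force: 59.6
```

Call:
servo_tool([
  {"claw":-1,"dx":0,"dy":0.1,"dz":0,"spin":0},
  {"claw":-1,"dx":0,"dy":0.1,"dz":0,"spin":0},
  {"claw":-1,"dx":0,"dy":0.1,"dz":0,"spin":0},
])

```text
time_s: 7.98
tool_pos: [0.5687, -0.063, 0.0884]
eef_rot: [-0.001, 0.996, -0.091, 0.0]
ft_force: [0.3, 3.5, -1.9]
grip_width: 0.0256
finger_force: 59.6
```

Call:
servo_tool([
  {"claw":-1,"dx":0,"dy":0.1,"dz":0,"spin":0},
  {"claw":-1,"dx":0,"dy":0.1,"dz":0,"spin":0},
  {"claw":-1,"dx":0,"dy":0.1,"dz":0,"spin":0},
])

```text
time_s: 8.23
tool_pos: [0.5685, -0.0641, 0.0884]
eef_rot: [-0.0, 0.996, -0.091, 0.0]
ft_force: [-0.1, 4.3, -0.5]
grip_width: 0.0252
finger_force: 59.6
```

Call:
servo_tool([
  {"claw":-1,"dx":0,"dy":-0.2,"dz":0,"spin":0},
  {"claw":-1,"dx":0,"dy":-0.2,"dz":-1,"spin":0},
  {"claw":-1,"dx":0,"dy":-0.2,"dz":-2,"spin":0},
  {"claw":-1,"dx":0,"dy":-0.2,"dz":-2.5,"spin":0},
  {"claw":-1,"dx":0,"dy":-0.2,"dz":-2.5,"spin":0},
  {"claw":-1,"dx":0.1,"dy":1,"dz":-2.5,"spin":0},
  {"claw":-1,"dx":0.25,"dy":2.5,"dz":-2.5,"spin":0},
  {"claw":-1,"dx":0.25,"dy":3.45,"dz":-2.5,"spin":0},
  {"claw":-1,"dx":0.25,"dy":3.45,"dz":-2.5,"spin":0},
  {"claw":-1,"dx":0.25,"dy":3.45,"dz":-2.1,"spin":0},
  {"claw":-1,"dx":0.25,"dy":3.45,"dz":-1.8,"spin":0},
  {"claw":-1,"dx":0.25,"dy":3.45,"dz":-1.8,"spin":0},
  {"claw":-1,"dx":0.25,"dy":3.45,"dz":-1.8,"spin":0},
  {"claw":-1,"dx":0.25,"dy":3.45,"dz":-1.8,"spin":0},
])

```text
time_s: 9.4
tool_pos: [0.5645, -0.0984, 0.1061]
eef_rot: [-0.0, 0.996, -0.091, -0.0]
ft_force: [-0.0, -0.0, -2.3]
grip_width: 0.0255
finger_force: 59.6
```

```bash
python3 - <<'E'
from cell import *
from h import *
s=state();print(s["tool_pos"],s["ft_force"])
d=get_image("scene");a=d["frame"][:,:,::-1]
cv2.imwrite("pics/crop5.png",cv2.resize(a[215:315,228:316],(704,600)[:2],interpolation=cv2.INTER_CUBIC))
E
```

```text
[ 0.56454684 -0.09844098  0.10608984] [-4.91701036e-04 -4.86101617e-02 -2.28244530e+00]
```

View pics/crop5.png

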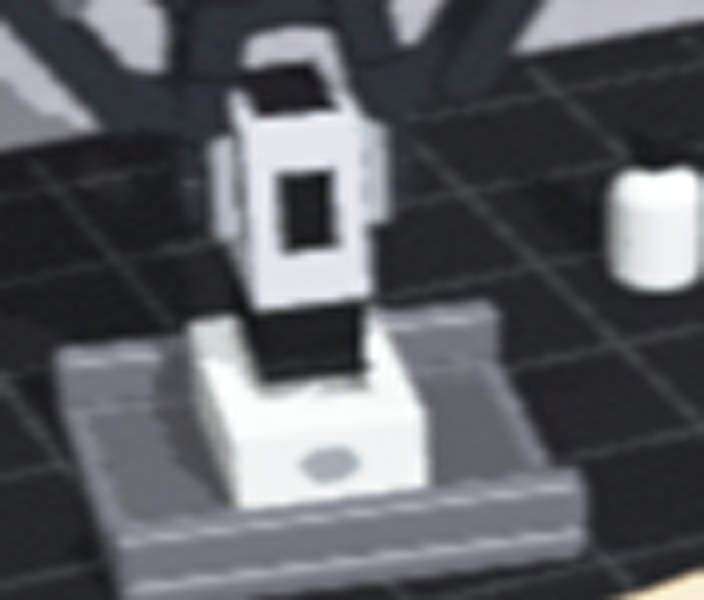

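The pack hangs over the pocket, centred, with the notch and bevel (crop row about 370) facing the ball. Now I'll lower it gently and feel.

Call:
servo_tool([
  {"claw":-1,"dx":0,"dy":0,"dz":0.1,"spin":0},
  {"claw":-1,"dx":0,"dy":0,"dz":0.2,"spin":0},
  {"claw":-1,"dx":0,"dy":0,"dz":0.3,"spin":0},
  {"claw":-1,"dx":0,"dy":0,"dz":0.3,"spin":0},
])

```text
time_s: 9.78
tool_pos: [0.5645, -0.0988, 0.1031]
eef_rot: [-0.0, 0.996, -0.091, -0.0]
ft_force: [-0.6, 0.3, -1.7]
grip_width: 0.025
finger_force: 59.6
```

Call:
servo_tool([
  {"claw":-1,"dx":0,"dy":0,"dz":0.1,"spin":0},
  {"claw":-1,"dx":0,"dy":0,"dz":0.2,"spin":0},
  {"claw":-1,"dx":0,"dy":0,"dz":0.2,"spin":0},
])

```text
time_s: 10.03
tool_pos: [0.5644, -0.0988, 0.101]
eef_rot: [-0.0, 0.996, -0.091, -0.0]
ft_force: [0.4, 0.3, -2.5]
grip_width: 0.0256
finger_force: 59.6
```

Call:
servo_tool([
  {"claw":-1,"dx":0,"dy":0,"dz":0.1,"spin":0},
  {"claw":-1,"dx":0,"dy":0,"dz":0.1,"spin":0},
  {"claw":-1,"dx":0,"dy":0,"dz":0.1,"spin":0},
])

```text
time_s: 10.28
tool_pos: [0.5646, -0.0989, 0.1002]
eef_rot: [-0.0, 0.996, -0.091, -0.0]
ft_force: [0.5, -0.0, -1.7]
grip_width: 0.0252
finger_force: 59.6
```

Foot at 46 mm with no contact. I'll go on in small steps.

Call:
servo_tool([
  {"claw":-1,"dx":0,"dy":0,"dz":0.1,"spin":0},
  {"claw":-1,"dx":0,"dy":0,"dz":0.15,"spin":0},
  {"claw":-1,"dx":0,"dy":0,"dz":0.15,"spin":0},
])

```text
time_s: 10.53
tool_pos: [0.5645, -0.0988, 0.0987]
eef_rot: [-0.0, 0.996, -0.091, -0.0]
ft_force: [0.2, -0.5, -2.2]
grip_width: 0.0256
finger_force: 59.6
```

Call:
servo_tool([
  {"claw":-1,"dx":0,"dy":0,"dz":0.1,"spin":0},
  {"claw":-1,"dx":0,"dy":0,"dz":0.15,"spin":0},
  {"claw":-1,"dx":0,"dy":0,"dz":0.15,"spin":0},
])

```text
time_s: 10.78
tool_pos: [0.5648, -0.0989, 0.0978]
eef_rot: [0.0, 0.996, -0.091, 0.0]
ft_force: [-1.1, 0.2, 0.9]
grip_width: 0.0253
finger_force: 59.9
```

Call:
servo_tool([
  {"claw":-1,"dx":0,"dy":0,"dz":0.1,"spin":0},
  {"claw":-1,"dx":0,"dy":0,"dz":0.15,"spin":0},
  {"claw":-1,"dx":0,"dy":0,"dz":0.15,"spin":0},
])

```text
time_s: 11.03
tool_pos: [0.565, -0.099, 0.0975]
eef_rot: [0.0, 0.996, -0.091, 0.0]
ft_force: [-3.8, 1.5, 7.4]
grip_width: 0.0251
finger_force: 60.7
```

Call:
servo_tool([
  {"claw":-1,"dx":-0.1,"dy":0,"dz":-0.1,"spin":0},
  {"claw":-1,"dx":-0.15,"dy":0,"dz":-0.1,"spin":0},
  {"claw":-1,"dx":-0.15,"dy":0,"dz":0,"spin":0},
  {"claw":-1,"dx":-0.15,"dy":0,"dz":0,"spin":0},
])

```text
time_s: 11.37
tool_pos: [0.5627, -0.0985, 0.095]
eef_rot: [-0.0, 0.996, -0.091, -0.0]
ft_force: [-0.5, 0.2, -1.8]
grip_width: 0.0252
finger_force: 59.8
```

It was the bevel on the +x wall; after the 1.5 mm shift the pack dropped free. I'll continue.

Call:
servo_tool([
  {"claw":-1,"dx":0,"dy":0,"dz":0.1,"spin":0},
  {"claw":-1,"dx":0,"dy":0,"dz":0.15,"spin":0},
  {"claw":-1,"dx":0,"dy":0,"dz":0.15,"spin":0},
])

```text
time_s: 11.62
tool_pos: [0.5629, -0.0985, 0.0938]
eef_rot: [-0.0, 0.996, -0.091, -0.0]
ft_force: [-0.2, -0.1, -2.1]
grip_width: 0.0252
finger_force: 59.8
```

Call:
servo_tool([
  {"claw":-1,"dx":0,"dy":0,"dz":0.1,"spin":0},
  {"claw":-1,"dx":0,"dy":0,"dz":0.15,"spin":0},
  {"claw":-1,"dx":0,"dy":0,"dz":0.15,"spin":0},
])

```text
time_s: 11.87
tool_pos: [0.563, -0.0986, 0.0926]
eef_rot: [-0.0, 0.996, -0.091, -0.0]
ft_force: [-0.2, -0.0, -1.5]
grip_width: 0.0254
finger_force: 59.8
```

Call:
servo_tool([
  {"claw":-1,"dx":0,"dy":0,"dz":0.1,"spin":0},
  {"claw":-1,"dx":0,"dy":0,"dz":0.15,"spin":0},
  {"claw":-1,"dx":0,"dy":0,"dz":0.15,"spin":0},
])

```text
time_s: 12.12
tool_pos: [0.563, -0.0986, 0.0912]
eef_rot: [-0.0, 0.996, -0.091, -0.0]
ft_force: [-0.6, -0.1, -2.1]
grip_width: 0.0253
finger_force: 59.8
```

Call:
servo_tool([
  {"claw":-1,"dx":0,"dy":0,"dz":0.1,"spin":0},
  {"claw":-1,"dx":0,"dy":0,"dz":0.15,"spin":0},
  {"claw":-1,"dx":0,"dy":0,"dz":0.15,"spin":0},
])

```text
time_s: 12.37
tool_pos: [0.563, -0.0986, 0.0896]
eef_rot: [-0.0, 0.996, -0.091, -0.0]
ft_force: [-0.9, 0.8, -1.0]
grip_width: 0.0251
finger_force: 59.8
```

Call:
servo_tool([
  {"claw":-1,"dx":0,"dy":0,"dz":0.1,"spin":0},
  {"claw":-1,"dx":0,"dy":0,"dz":0.15,"spin":0},
  {"claw":-1,"dx":0,"dy":0,"dz":0.15,"spin":0},
])

```text
time_s: 12.62
tool_pos: [0.5629, -0.0986, 0.0885]
eef_rot: [-0.0, 0.996, -0.091, -0.0]
ft_force: [-3.7, 0.7, 1.6]
grip_width: 0.0251
finger_force: 59.8
```

Call:
servo_tool([
  {"claw":-1,"dx":0,"dy":0,"dz":0.1,"spin":0},
  {"claw":-1,"dx":0,"dy":0,"dz":0.1,"spin":0},
  {"claw":-1,"dx":0,"dy":0,"dz":0.1,"spin":0},
])

```text
time_s: 12.87
tool_pos: [0.5629, -0.0985, 0.0874]
eef_rot: [-0.0, 0.996, -0.091, -0.0]
ft_force: [-3.7, 0.4, 2.6]
grip_width: 0.0253
finger_force: 59.9
```

Call:
servo_tool([
  {"claw":-1,"dx":0,"dy":0,"dz":0.1,"spin":0},
  {"claw":-1,"dx":0,"dy":0,"dz":0.1,"spin":0},
  {"claw":-1,"dx":0,"dy":0,"dz":0.1,"spin":0},
])

```text
time_s: 13.12
tool_pos: [0.5626, -0.0985, 0.0858]
eef_rot: [-0.0, 0.996, -0.091, -0.001]
ft_force: [-4.6, -0.0, 1.5]
grip_width: 0.0257
finger_force: 59.9
```

Call:
servo_tool([
  {"claw":-1,"dx":0,"dy":0,"dz":0.1,"spin":0},
  {"claw":-1,"dx":0,"dy":0,"dz":0.2,"spin":0},
  {"claw":-1,"dx":0,"dy":0,"dz":0.2,"spin":0},
])

```text
time_s: 13.37
tool_pos: [0.5623, -0.0984, 0.0833]
eef_rot: [-0.0, 0.996, -0.091, -0.001]
ft_force: [-4.7, -0.1, -0.8]
grip_width: 0.0253
finger_force: 59.9
```

Call:
servo_tool([
  {"claw":-1,"dx":0,"dy":0,"dz":0.1,"spin":0},
  {"claw":-1,"dx":0,"dy":0,"dz":0.2,"spin":0},
  {"claw":-1,"dx":0,"dy":0,"dz":0.2,"spin":0},
])

```text
time_s: 13.62
tool_pos: [0.5624, -0.0984, 0.0815]
eef_rot: [-0.0, 0.996, -0.091, -0.001]
ft_force: [-4.3, 1.4, -2.1]
grip_width: 0.0256
finger_force: 59.8
```

Call:
servo_tool([
  {"claw":-1,"dx":0,"dy":0,"dz":0.1,"spin":0},
  {"claw":-1,"dx":0,"dy":0,"dz":0.2,"spin":0},
  {"claw":-1,"dx":0,"dy":0,"dz":0.2,"spin":0},
])

```text
time_s: 13.87
tool_pos: [0.5626, -0.0985, 0.0796]
eef_rot: [-0.0, 0.996, -0.091, -0.001]
ft_force: [-4.5, 1.5, -3.3]
grip_width: 0.0252
finger_force: 59.7
```

Call:
servo_tool([
  {"claw":-1,"dx":0,"dy":0,"dz":0.1,"spin":0},
  {"claw":-1,"dx":0,"dy":0,"dz":0.2,"spin":0},
  {"claw":-1,"dx":0,"dy":0,"dz":0.2,"spin":0},
])

```text
time_s: 14.12
tool_pos: [0.5627, -0.0985, 0.0776]
eef_rot: [-0.0, 0.996, -0.091, -0.001]
ft_force: [-4.1, 0.6, -4.0]
grip_width: 0.025
finger_force: 59.6
```

Call:
servo_tool([
  {"claw":-1,"dx":0,"dy":0,"dz":0.1,"spin":0},
  {"claw":-1,"dx":0,"dy":0,"dz":0.1,"spin":0},
  {"claw":-1,"dx":0,"dy":0,"dz":0.1,"spin":0},
])

```text
time_s: 14.37
tool_pos: [0.5629, -0.0985, 0.0768]
eef_rot: [-0.0, 0.996, -0.091, -0.0]
ft_force: [-2.8, 0.4, -6.5]
grip_width: 0.0253
finger_force: 59.3
```

Call:
servo_tool([
  {"claw":-1,"dx":0,"dy":0,"dz":0.1,"spin":0},
  {"claw":-1,"dx":0,"dy":0,"dz":0.1,"spin":0},
  {"claw":-1,"dx":0,"dy":0,"dz":0.1,"spin":0},
])

```text
time_s: 14.62
tool_pos: [0.563, -0.0985, 0.076]
eef_rot: [-0.0, 0.996, -0.091, -0.0]
ft_force: [-3.6, 1.6, -5.9]
grip_width: 0.0254
finger_force: 59.2
```

The pull is now downward, so the ball is entering the notch. I'll feel for the floor.

Call:
servo_tool([
  {"claw":-1,"dx":0,"dy":0,"dz":0.1,"spin":0},
  {"claw":-1,"dx":0,"dy":0,"dz":0.1,"spin":0},
  {"claw":-1,"dx":0,"dy":0,"dz":0.1,"spin":0},
])

```text
time_s: 14.87
tool_pos: [0.5632, -0.0986, 0.0753]
eef_rot: [-0.0, 0.996, -0.091, 0.0]
ft_force: [-2.9, 1.0, -5.9]
grip_width: 0.0254
finger_force: 59.2
```

Call:
servo_tool([
  {"claw":-1,"dx":0,"dy":0,"dz":0.1,"spin":0},
  {"claw":-1,"dx":0,"dy":0,"dz":0.1,"spin":0},
  {"claw":-1,"dx":0,"dy":0,"dz":0.1,"spin":0},
])

```text
time_s: 15.12
tool_pos: [0.5633, -0.0986, 0.0747]
eef_rot: [-0.0, 0.996, -0.091, 0.0]
ft_force: [-5.2, -0.1, -3.2]
grip_width: 0.0253
finger_force: 59.5
```

Call:
servo_tool([
  {"claw":-1,"dx":0,"dy":0,"dz":0.1,"spin":0},
  {"claw":-1,"dx":0,"dy":0,"dz":0.1,"spin":0},
  {"claw":-1,"dx":0,"dy":0,"dz":0.1,"spin":0},
])

```text
time_s: 15.37
tool_pos: [0.5634, -0.0986, 0.0745]
eef_rot: [-0.0, 0.996, -0.091, 0.0]
ft_force: [-6.1, 1.4, 2.5]
grip_width: 0.0259
finger_force: 60.2
```

Call:
servo_tool([
  {"claw":-1,"dx":0,"dy":0,"dz":0.1,"spin":0},
  {"claw":-1,"dx":0,"dy":0,"dz":0.1,"spin":0},
  {"claw":-1,"dx":0,"dy":0,"dz":0.1,"spin":0},
])

```text
time_s: 15.62
tool_pos: [0.5635, -0.0987, 0.0744]
eef_rot: [0.0, 0.996, -0.091, 0.0]
ft_force: [-8.7, 2.5, 5.8]
grip_width: 0.0255
finger_force: 60.8
```

Floor felt at TCP z of about 74.5 mm, giving a foot height of about 20.4 mm, which is in range. I'll ease the side load, press a little, and release.

Call:
servo_tool([
  {"claw":-1,"dx":-0.1,"dy":0,"dz":0,"spin":0},
  {"claw":-1,"dx":-0.1,"dy":0,"dz":0.1,"spin":0},
  {"claw":-1,"dx":-0.1,"dy":0,"dz":0.1,"spin":0},
  {"claw":-1,"dx":-0.1,"dy":0,"dz":0.1,"spin":0},
])

```text
time_s: 15.95
tool_pos: [0.5635, -0.0987, 0.0745]
eef_rot: [0.0, 0.996, -0.091, 0.001]
ft_force: [-8.2, 2.0, 8.9]
grip_width: 0.0252
finger_force: 61.1
```

Call:
servo_tool([
  {"claw":-0.2,"dx":-0.1,"dy":0,"dz":-0.1,"spin":0},
  {"claw":0,"dx":-0.1,"dy":0,"dz":-0.1,"spin":0},
  {"claw":0.3,"dx":-0.1,"dy":0,"dz":-0.1,"spin":0},
  {"claw":0.6,"dx":-0.1,"dy":0,"dz":-0.1,"spin":0},
  {"claw":0.8,"dx":-0.1,"dy":0,"dz":-0.1,"spin":0},
  {"claw":0.8,"dx":-0.1,"dy":0,"dz":-0.1,"spin":0},
  {"claw":0.8,"dx":-0.1,"dy":0,"dz":-0.1,"spin":0},
  {"claw":0.8,"dx":-0.1,"dy":0,"dz":-2,"spin":0},
  {"claw":0.8,"dx":-0.1,"dy":0,"dz":-5,"spin":0},
  {"claw":0.8,"dx":-0.1,"dy":0,"dz":-8,"spin":0},
  {"claw":0.8,"dx":-0.1,"dy":0,"dz":-11,"spin":0},
  {"claw":0.8,"dx":-0.1,"dy":0,"dz":-13,"spin":0},
  {"claw":0.8,"dx":-0.1,"dy":0,"dz":-13,"spin":0},
  {"claw":0.8,"dx":-0.1,"dy":0,"dz":-13,"spin":0},
])

```text
time_s: 17.12
tool_pos: [0.562, -0.0985, 0.2028]
eef_rot: [0.0, 0.996, -0.091, 0.002]
ft_force: [-0.2, -0.9, -0.2]
grip_width: 0.0768
finger_force: 0.0
```

```bash
python3 - <<'E'
from cell import *
from h import *
s=state();print(s["time_s"],s["tool_pos"],s["ft_force"],s["grip_width"])
d=get_image("scene");a=d["frame"][:,:,::-1]
cv2.imwrite("pics/crop6.png",cv2.resize(a[215:315,228:316],(704,600),interpolation=cv2.INTER_CUBIC))
X=np.array([np.cos(np.radians(-10.4)),np.sin(np.radians(-10.4))]);Y=np.array([-X[1],X[0]])
c=np.array([.562,-.0985])
print([(proj(d,[*(c+.018*X+k*.013*Y),z])-[228,215])*[8,6] for z in(.1204,.0204+.033) for k in(-1,1)])
E
```

```text
17.1167 [ 0.56201654 -0.0984835   0.20277392] [-0.20156094 -0.86851887 -0.18594979] 0.07680546621283983
[array([241.43254776, 213.60923376]), array([355.06137188, 200.96951605]), array([254.78420382, 389.26481473]), array([364.23983927, 376.07958779])]
```

View pics/crop6.png

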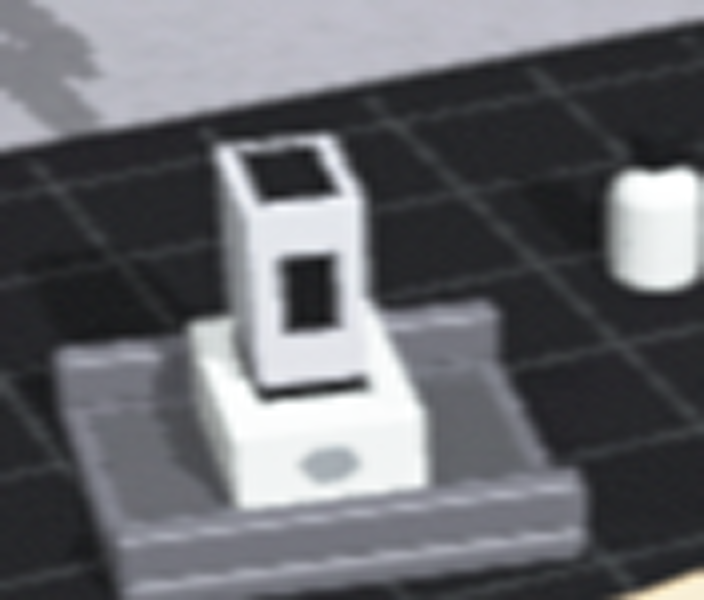

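The pack stands upright in the socket. Its black band's top edge is at crop row ~385 and its top front edge at ~207, both where a fully home pack should project. I'll hand in.

```bash
python3 -c "
from cell import *
print(close_job())"
```

```text
the job is handed in; nothing more can be done
None
```

The battery pack is upright in the charging dock with its notch to the ball, pressed down to the floor and released. I handed the job in after about 17 s; I read the click from the downward pull and the final picture, and the hand-in returned no verdict.

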